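# Slide the glue pot to the keep-warm place

### The arm

A 6-joint arm with a two-finger parallel gripper is mounted at the origin on the work surface. World frame = base frame: x ahead of the robot, y to its left, z up, the work surface at z = 0. Lengths are in m, angles in degrees, forces in N, time in s.
With the tool pointing down it reaches from about 0.325 to 0.85 m from the base axis. Payload 15.5 kg.
Tool frame: the origin (TCP) lies at the very end of the fingers, on their centre line; the grasp point (between the pads) lies arm.grip_depth behind it (arm.grip_depth is the distance from the TCP to the grasp point, in m); z points along the fingers, y is the line along which they close (so a half turn about z gives the same grasp; the last joint's range is limited). The gripper opens to 91 mm and grips with 3 to 60 N. Pads are 32 mm wide; open, the fingers measure 118 mm over their backs; the gripper's body (76 mm by 178 mm) begins 60 mm behind the grasp point.
Start: joints at [-81.561, 28.281, 77.091, -0, 74.628, -5.472], TCP at [0.15, -0.607, 0.214] pointing down, gripper open.
Joint ranges: [-166.48, 166.48], [-47.26, 123.95], [12.59, 153.08], [-70.14, 250.14], [6.76, 159.57], [-176.63, 176.63]. Speed limits (degrees/s): [108.29, 108.29, 147.25, 172.46, 172.46, 172.46].

### API

Orientations are given as a 3x3 rotation matrix whose columns are the frame's x, y, z axes.
In Python, from rig import arm gives the robot as it stands. Calls block until the motion is done:
- arm.move_to(position, orientation): joint-space move of the TCP to a pose.
- arm.move_l(position, orientation=None, feed=0.15): straight line of the TCP; orientation=None keeps the orientation; feed is the mean speed in m/s.
- arm.move_joints(angles): joint-space move.
- arm.grip(opening): finger opening in m; the grip force is fixed at half the most; returns when the fingers have stopped.
- arm.sleep(seconds).
- arm.solve_ik(position, orientation): joint angles nearest the present ones, or None.
- arm.snapshot(name): name is "scene" or "side" or "wrist"; returns the picture (400x640x3 uint8, red, green, blue); there is no depth.
- arm.get_calibration(name): a dict with "intrinsics" (3x3 intrinsics, pixels), "cam_to_world" (4x4, takes a point from camera to world coordinates). Camera axes: x right, y down, z forward; pixel columns grow to the right and rows downward; lengths in m; the calibration is good to about 2 mm. A picture is of the moment at which its call begins: read the wrist's pose just before it. get_calibration takes no time and is no camera call; for the wrist camera it gives the pose at the moment of the call.
A pose or a line that the arm cannot do raises arm.Unreachable and nothing moves.
- arm.sign_off(): hands the job in; it is judged then, once.
Readings, each from a call of its own:
- arm.current_t(): time.
- arm.current_joint_positions(): joint angles.
- arm.current_dq(): joint speeds.
- arm.current_tau(): joint torques, N m.
- arm.current_ee_pos(): TCP position.
- arm.current_tool_rot(): TCP orientation.
- arm.current_force(): force on the tool from outside, world axes, zero at the start.
- arm.current_torque(): the same for the moment, N m.
- arm.current_width(): finger opening in m.
- arm.current_grasp_force(): force on a finger pad.
Only numpy, scipy, OpenCV 4.12 (cv2) and the standard library are available. Lean on these libraries where they do the work, as an engineer would, in place of code of your own. Each camera call takes 0.05 s, during which the arm holds its last target. There are 200 camera calls.

### The job

The glue in the copper pot is hot enough: slide the pot sideways along the warming plate, from the red disc onto the white keep-warm disc, without lifting or tipping it, so that its whole base stands upright inside the white disc. Leave the black kettle where it stands, and let go of the pot.

Things in the scene. Friction and masses are not known exactly. Their poses are not given: they have to be found in the camera images.
- glue_pot_centre (a point): Copper pot, lid fixed, 0.5-0.85 kg, 118 mm tall, body and base 100 mm across, lid top 64 mm up. Point on its axis 59 mm above the underside, z up. A rigid upright wire bail carries a pale wooden bar over the lid: 70 mm long along the point's x, 16 mm wide (y), 20 mm tall, centre 49 mm above the point, 34 mm free below. Pinch it from above across its width. Starts on the red disc.
- keep_disc_mid (a point): White disc, 130 mm across: the keep-warm place, painted flat (no step) at one end of the dark warming plate, 145 mm from the red disc; it and the way to it from the red disc are empty. The plate is 165 x 450 mm, level, fixed, smooth (friction about 0.3), its top 30 mm above the table. Point at the disc's centre, level with the plate's top, z up.
- heat_disc_mid (a point): Flat red disc, 130 mm across, in the middle of the same warming plate: the heating place. Point at the disc's centre, level with the plate's top, z up.
- kettle_centre (a point): Black iron kettle with spout and thin dark wire bail, 0.9 kg, 125 mm tall, body 100 mm across, spout tip 75 mm from the axis. It stands on the blue disc at the plate's other end, 145 mm from the red disc, and is to stay there. Point on its axis, 63 mm above its underside, z up.
Not all that is in view belongs to the job. Leave any pink or purple look-alike of the part that bears glue_pot_centre alone.

How it is judged:
By the outcome, as a careful person would: the job done as asked, in the order asked, and still so for the second after the job is handed in, with the robot touching nothing.
It also fails if it takes over 35 s, if anything falls off the work surface, if the arm or the gripper's body presses on something with over 40 N, if the wrist force passes 120 N, or if a joint passes its speed limit or range.

## Working session

There is one attempt and no reset: what is moved stays moved. The work goes in short steps, each a Python script; the robot and the scene stay as the last script left them, time stands still between calls to the robot, and variables do not carry over. Pictures are saved under pics/ and viewed, at most 10 in all, crops included, and the job is handed in when it is done.

```bash
mkdir -p pics
python3 - <<'E'
from rig import arm
import cv2,numpy as np
a=arm.snapshot("scene");b=arm.snapshot("side")
cv2.imwrite("pics/scene0.png",a[:,:,::-1]);cv2.imwrite("pics/side0.png",b[:,:,::-1])
for n in("scene","side"):
    c=arm.get_calibration(n);print(n,np.round(c["intrinsics"],1).tolist(),np.round(c["cam_to_world"],3).tolist())
print(arm.grip_depth,arm.current_t(),arm.current_tool_rot())
E
```

```text
scene [[368.6, 0.0, 318.9], [0.0, 368.6, 194.0], [0.0, 0.0, 1.0]] [[0.877, 0.336, -0.344, 0.737], [0.481, -0.597, 0.642, -0.381], [0.01, -0.728, -0.686, 0.533], [0.0, 0.0, 0.0, 1.0]]
side [[485.2, 0.0, 320.4], [0.0, 485.2, 197.0], [0.0, 0.0, 1.0]] [[0.99, -0.091, 0.105, 0.431], [-0.139, -0.704, 0.696, -0.564], [0.011, -0.704, -0.71, 0.734], [0.0, 0.0, 0.0, 1.0]]
0.0188 0.1 [[ 9.70672718e-01  2.40404774e-01 -1.38418621e-04]
 [ 2.40404781e-01 -9.70672126e-01  1.07889689e-03]
 [ 1.25012867e-04 -1.08053228e-03 -9.99999408e-01]]
```

View pics/scene0.png

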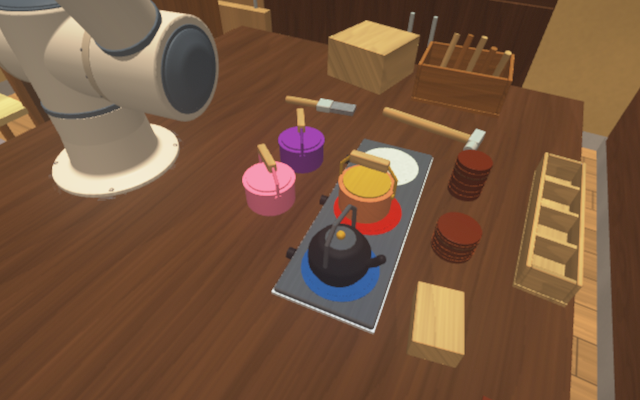

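View pics/side0.png

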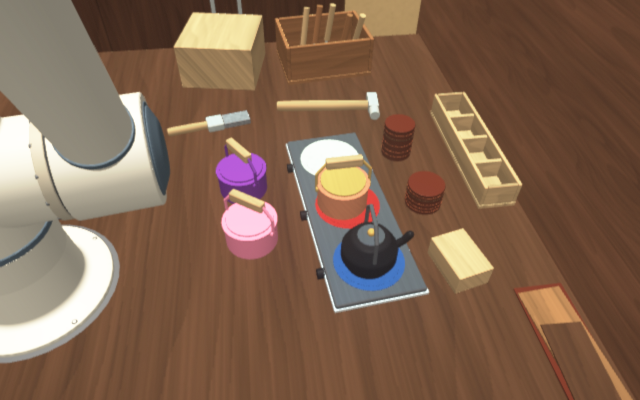

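The pot stands on the red disc near side (343,192) and scene (367,192). The white disc is free at side (328,157), the kettle is on blue at (370,250), and pink and purple decoys are on the left. Next I'll measure the white disc, the bar and the plate with masks and rays.

```bash
cat > h.py <<'E'
import cv2,numpy as np
from rig import arm
def ray(px,c,z):
    px=np.atleast_2d(np.asarray(px,float));K=c["intrinsics"];T=np.asarray(c["cam_to_world"])
    d=np.c_[px,np.ones(len(px))]@np.linalg.inv(K).T@T[:3,:3].T;o=T[:3,3]
    return o+d*((z-o[2])/d[:,2])[:,None]
def big(m):
    cs,_=cv2.findContours(m.astype(np.uint8)*255,cv2.RETR_EXTERNAL,cv2.CHAIN_APPROX_NONE)
    return max(cs,key=cv2.contourArea)[:,0,:]
def circ(P):
    (x,y),r=cv2.minEnclosingCircle((P[:,:2]*1000).astype(np.float32));return np.round([x/1000,y/1000,r/1000],4)
E
python3 - <<'E'
from h import *
for n,box,bb in(("scene",(340,135,440,200),(340,145,400,185)),("side",(280,130,370,180),(318,148,372,175))):
    im=cv2.imread(f"pics/{n}0.png");h=cv2.cvtColor(im,cv2.COLOR_BGR2HSV).astype(int);c=arm.get_calibration(n)
    H,S,V=h[...,0],h[...,1],h[...,2]
    def roi(m,b): 
        z=np.zeros_like(m);z[b[1]:b[3],b[0]:b[2]]=m[b[1]:b[3],b[0]:b[2]];return z
    w=roi((S<45)&(V>150),box);p=big(w);print(n,"white",circ(ray(p,c,.03)),p.min(0),p.max(0))
    r=((H<4)|(H>176))&(S>200)&(V>150);p=np.argwhere(r)[:,::-1];print("red",circ(ray(p,c,.03)),p.min(0),p.max(0))
    b=(H>100)&(H<118)&(S>150)&(V>90);p=np.argwhere(b)[:,::-1];print("blue",circ(ray(p,c,.03)),p.min(0),p.max(0))
    for y,x in((158,368),(161,345),(178,365),(178,343)):print((x,y),h[y,x],end=" ")
    k=bb;cv2.imwrite(f"pics/{n}_crop.png",cv2.resize(im[k[1]-20:k[3]+60,k[0]-40:k[2]+40],None,fx=5,fy=5,interpolation=cv2.INTER_CUBIC)[:600,:800])
E
python3 -c "
import cv2,numpy as np
a=cv2.imread('pics/scene_crop.png');b=cv2.imread('pics/side_crop.png')
print(a.shape,b.shape)"
```

```text
scene white [0.5717 0.2443 0.0662] [366 147] [418 185]
red [0.5851 0.0988 0.0632] [335 199] [400 233]
blue [ 0.5985 -0.0457  0.0637] [302 252] [378 300]
(368, 158) [ 18 130 217] (345, 161) [ 18 160 113] (365, 178) [ 22 181 220] (343, 178) [ 19 175 217] side white [0.5716 0.2472 0.0678] [300 139] [358 175]Traceback (most recent call last):
  File "<stdin>", line 8, in <module>
    return umr_minimum(a, axis, None, out, keepdims, initial, where)
ValueError: zero-size array to reduction operation minimum which has no identity
[ WARN:0@0.012] global loadsave.cpp:275 findDecoder imread_('pics/side_crop.png'): can't open/read file: check file path/integrity
Traceback (most recent call last):
AttributeError: 'NoneType' object has no attribute 'shape'
```

View pics/scene_crop.png

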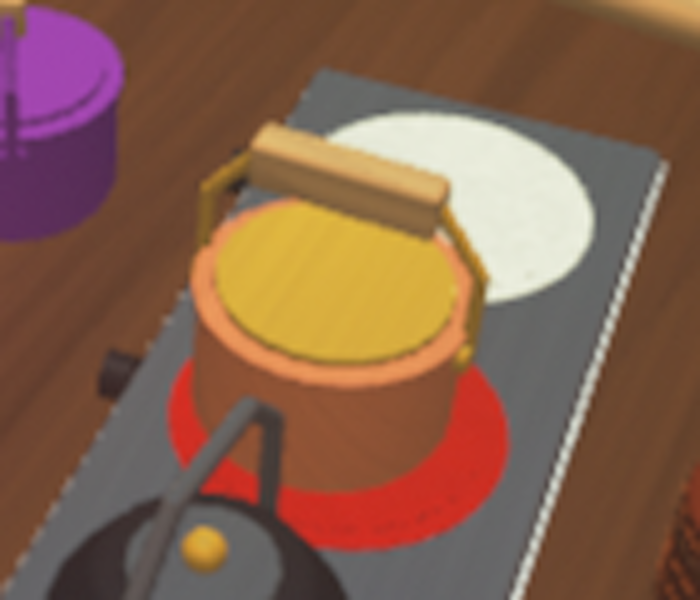

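White disc (0.572,0.244), red (0.585,0.099) and blue (0.5985,-0.046) are 0.146 m apart, which matches the given 145 mm. In the crop, the bar's top-face corners map to scene pixels (353.6,149.8), (390,161.2), (388,166), (350.4,153.8).

Run:
```python
from h import *
c=arm.get_calibration("scene")
P=ray([(353.6,149.8),(390,161.2),(388,166),(350.4,153.8)],c,.148);print(np.round(P,4),P.mean(0))
e=(P[1]+P[2]-P[0]-P[3])/2;yaw=np.degrees(np.arctan2(e[1],e[0]));print("len",np.linalg.norm(e),"yaw",yaw)
a=np.radians(yaw)
best=None
q0=arm.current_joint_positions()
for f in(0,np.pi):
    x=np.array([np.cos(a+f),np.sin(a+f),0]);z=np.array([0,0,-1.]);R=np.c_[x,np.cross(z,x),z]
    q=arm.solve_ik([*P.mean(0)[:2],.26],R);print(f,q)
    if q is not None:
        s=np.abs(np.subtract(q,q0)).max()
        if best is None or s<best[0]:best=(s,R)
R=best[1]
arm.move_to([*P.mean(0)[:2],.26],R)
c=arm.get_calibration("wrist");im=arm.snapshot("wrist");cv2.imwrite("pics/w1.png",im[:,:,::-1])
np.savez("w1.npz",K=c["intrinsics"],T=c["cam_to_world"],R=R);print(arm.current_t(),arm.current_ee_pos(),arm.current_width())
```

```text
[[0.543  0.1079 0.148 ]
 [0.61   0.109  0.148 ]
 [0.6117 0.0952 0.148 ]
 [0.543  0.0947 0.148 ]] [0.57693173 0.10172532 0.148     ]
len 0.06790387850649934 yaw 0.6633011751819654
0 [ 4.16054772e+00  2.27496928e+01  7.90978300e+01 -2.54444375e-14
  7.81524773e+01  9.34972465e+01]
3.141592653589793 [ 4.16054772e+00  2.27496928e+01  7.90978300e+01 -2.54444375e-14
  7.81524773e+01 -8.65027535e+01]
3.0583 [0.57706803 0.10107789 0.25994249] 0.09117743611652974
```

View pics/w1.png

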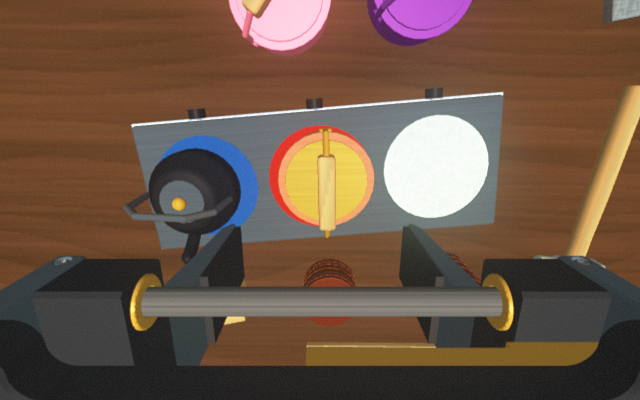

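The wrist view shows the pot at (326,180) with its bar running from (326,155) to (328,230), and the white disc at (436,166) clear. I'll refine the bar, rim and white disc from this.

Run:
```python
from h import *
d=np.load("w1.npz");c={"intrinsics":d["K"],"cam_to_world":d["T"]}
im=cv2.imread("pics/w1.png");h=cv2.cvtColor(im,cv2.COLOR_BGR2HSV).astype(int);H,S,V=[h[...,i] for i in range(3)]
box=np.zeros(H.shape,bool);box[120:240,265:385]=1
w=(S<45)&(V>150);w[:, :380]=0;w[:105]=0;w[225:]=0;w[:,492:]=0
print("white",circ(ray(big(w),c,.03)))
for p in((327,190),(327,215),(300,180),(350,190),(369,180)):print(p,h[p[1],p[0]],end=" ")
m=box&(H>12)&(H<24)&(S<150)&(V>150)
m=cv2.morphologyEx(m.astype(np.uint8),cv2.MORPH_OPEN,np.ones((5,5)));p=big(m);P=ray(p,c,.148)
r=cv2.minAreaRect((P[:,:2]*1000).astype(np.float32));print("\nbar",r,p.min(0),p.max(0))
pot=box&(H>=6)&(H<30)&(S>100)&(V>120)
pot=cv2.morphologyEx(pot.astype(np.uint8),cv2.MORPH_OPEN,np.ones((9,9)))
p=big(pot);P=ray(p,c,.09);print("rim",circ(P),p.min(0),p.max(0))
```

```text
white [0.5721 0.2437 0.066 ]
(327, 190) [ 21 115 233] (327, 215) [ 23 113 237] (300, 180) [ 23 164 235] (350, 190) [ 25 159 237] (369, 180) [ 12 131 241] 
bar ((574.1019287109375, 105.24813079833984), (68.81387329101562, 15.233749389648438), 1.8916897773742676) [318 156] [335 229]
rim [0.5757 0.1065 0.0564] [278 128] [373 229]
```

Run:
```python
from h import *
d=np.load("w1.npz");x0=d["R"][:,0]
a=np.radians(1.6)+(np.pi if x0[0]<0 else 0)
x=np.array([np.cos(a),np.sin(a),0]);z=np.array([0,0,-1.]);R=np.c_[x,np.cross(z,x),z]
arm.grip(.06)
arm.move_l([.574,.105,.19],R,feed=.1)
arm.move_l([.574,.105,.1195],feed=.06)
print("down",arm.current_ee_pos(),arm.current_force())
arm.grip(0.0)
print("grip",arm.current_width(),arm.current_grasp_force(),arm.current_ee_pos(),arm.current_force(),arm.current_torque())
c=arm.get_calibration("wrist");im=arm.snapshot("wrist");s=arm.snapshot("side")
cv2.imwrite("pics/g.png",np.vstack([im[:250],s[100:350]])[:,:,::-1]);print(arm.current_t())
```

```text
down [0.57425979 0.10503836 0.11986758] [-0.06463821  0.86588485 -0.2573903 ]
grip 0.015792844807242003 29.99841570854187 [0.57391454 0.10512601 0.11941005] [-0.82025739  2.64512118 -0.71647804] [ 0.37436927 -0.15605441  0.00721593]
6.725
```

View pics/g.png

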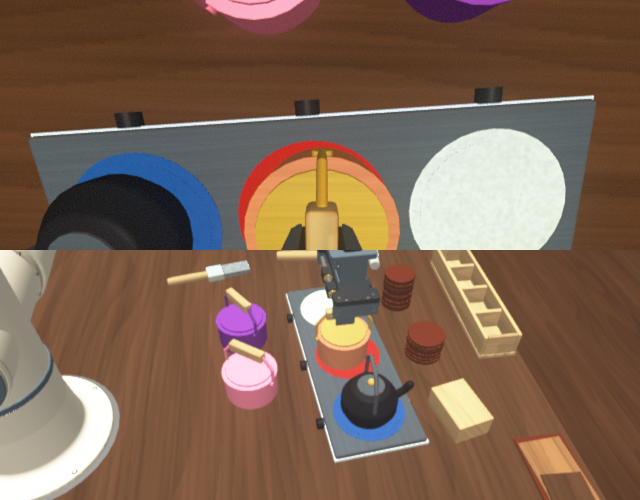

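The bar is held (15.8 mm at 30 N) and the pot is still on the red disc, with the white disc clear at top right. Next is the slide at constant height.

Run:
```python
from h import *
arm.move_l([.572,.2437,.1193],feed=.04)
arm.sleep(.3)
print(arm.current_ee_pos(),arm.current_force(),arm.current_torque(),arm.current_width(),arm.current_t())
s=arm.snapshot("side");w=arm.snapshot("scene")
cv2.imwrite("pics/s.png",np.hstack([s[80:330,200:500],w[100:350,240:540]])[:,:,::-1].repeat(1,0))
```

```text
[0.57202803 0.24364007 0.11935101] [-0.63038572 -3.12422393 -1.76601498] [-0.58312907 -0.20398734  0.01566028] 0.015801970181365074 10.6417
```

View pics/s.png

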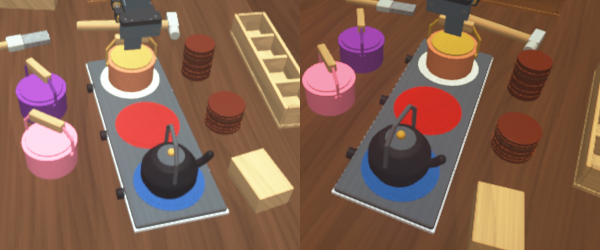

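The pot now stands inside the white disc, with white showing all round it in both views. The kettle is still on blue. I'll release, retract straight up and check.

Run:
```python
from h import *
arm.grip(.05)
p=arm.current_ee_pos()
arm.move_l([p[0],p[1],.27],feed=.1)
arm.sleep(.3)
c=arm.get_calibration("wrist");im=arm.snapshot("wrist");s=arm.snapshot("side");w=arm.snapshot("scene")
cv2.imwrite("pics/f.png",np.hstack([im[60:310,180:480],s[80:330,200:450],w[100:350,290:540]])[:,:,::-1])
h=cv2.cvtColor(im[:,:,::-1].copy(),cv2.COLOR_BGR2HSV).astype(int);m=(h[...,1]<45)&(h[...,2]>150)
m[:110]=0;m[235:]=0;m[:,:250]=0;m[:,390:]=0
print("white px",m.sum(),arm.current_t(),arm.current_ee_pos(),arm.current_force())
```

```text
white px 5950 13.5333 [0.57196896 0.24369899 0.26995644] [ 0.09452844  0.63735869 -0.18834585]
```

View pics/f.png

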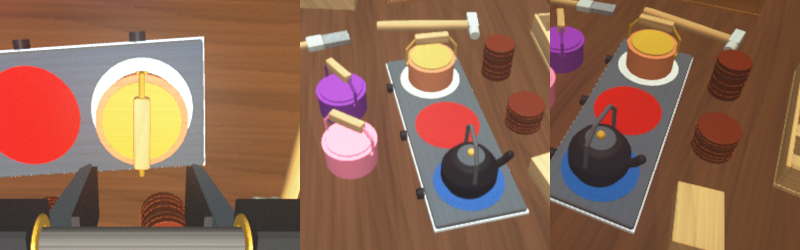

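The pot is upright and released, with white showing round it at the front in both oblique views. One numeric check of the rim and visible base before handing in.

Run:
```python
from h import *
c=arm.get_calibration("wrist");im=arm.snapshot("wrist")
h=cv2.cvtColor(im,cv2.COLOR_RGB2HSV).astype(int);H,S,V=[h[...,i] for i in range(3)]
m=((H>=5)&(H<30)&(S>100)&(V>120));b=np.zeros_like(m);b[125:228,265:378]=1
m=cv2.morphologyEx((m&b).astype(np.uint8),cv2.MORPH_OPEN,np.ones((17,17)));p=big(m)
e=cv2.fitEllipse(p);print(e, ray([e[0]],c,.09))
c=arm.get_calibration("side");im=arm.snapshot("side");h=cv2.cvtColor(im,cv2.COLOR_RGB2HSV).astype(int)
m=((h[...,0]>=4)&(h[...,0]<30)&(h[...,1]>100)&(h[...,2]>110));b=np.zeros_like(m);b[115:180,303:360]=1
p=big(m&b);lo=p[p[:,1]>=p[:,1].max()];print("base front",lo.mean(0),ray([lo.mean(0)],c,.03))
```

```text
((321.4318542480469, 178.68882751464844), (79.16313934326172, 92.6256332397461), 86.30016326904297) [[0.57055204 0.24329357 0.09      ]]
base front [331. 171.] [[0.56886008 0.20233077 0.03      ]]
```

```bash
python3 -c "
from rig import arm
print(arm.sign_off(),arm.current_t())"
```

```text
the job is handed in; nothing more can be done
the job is handed in; nothing more can be done
```

The copper pot was slid onto the white keep-warm disc, stands upright about 2 mm off its centre, and has been released; the kettle was not touched, and the job was handed in at about 14 s.

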